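# Snap the airtight lid onto the open spice jar

## Robot

A 6-joint arm with a two-finger parallel gripper is mounted at the origin on a cart in front of the work surface, level with it; the furniture and walls round the work are solid. World frame = base frame: x ahead of the robot, y to its left, z up, the work surface at z = 0. Lengths are in m, angles in degrees, forces in N, time in s.
With the tool pointing down it reaches from about 0.325 to 0.75 m from the base axis. Payload 7.6 kg.
Tool frame: the origin (TCP) lies at the very end of the fingers, on their centre line; the grasp point (between the pads) lies 19 mm behind it; z points along the fingers, y is the line along which they close (so a half turn about z gives the same grasp; the last joint's range is limited). The gripper opens to 85 mm and grips with 20 to 120 N. Pads are 22 mm wide; open, the fingers measure 114 mm over their backs; the gripper's body (76 mm by 85 mm) begins 54 mm behind the grasp point. The pads swing forward as they close: fully open they stand 13 mm farther back than shut.
Start: joints at [59.169, 2.991, 80.254, -0, 96.75, -4.028], TCP at [0.237, 0.469, 0.231] pointing down, gripper open.
Joint ranges: [-166.34, 166.34], [-52.06, 124.39], [6.96, 135.62], [-60.46, 240.46], [14.63, 156.25], [-167.68, 167.68]. Speed limits (degrees/s): [147.25, 147.25, 172.46, 180, 180, 180].

## Interface

Orientations are given as a 3x3 rotation matrix whose columns are the frame's x, y, z axes.
In Python, from workcell import manip, eyes gives the robot as it stands.
- The arm moves only by the shell command python3 -m inch 'ROWS' [FORCE]. ROWS is JSON, a list of rows, each an object of numbers: "ax", "ay", "az": the turn, a rotation vector about the tool's x, y, z each as a share of 1.5 rad, from -1 to 1; "x", "y", "z": the shift along the tool's x, y, z each as a share of 300 mm, from -1 to 1; "hand": the closure, from -1 (fully open) to 1 (shut). In form: [{"ax": .., "ay": .., "az": .., "x": .., "y": .., "z": .., "hand": ..}, ...]. A call has 1 to 12 rows; each row is the pose to reach, as a shift and turn from the pose commanded when the call began, along the tool's axes at that moment; what a row does not reach only later rows make up. A row lasts 1/12 s, in which the tool goes at most 41.7 mm and 7.16 degrees, less where a joint would pass 70% of its speed; a pose out of reach is approached as far as the arm can. A call with a number of a shift or a turn outside -1 to 1 is refused whole. A call with a gripper value outside its range is refused whole. The fingers move at their own pace and stop on an object; FORCE is the grip in N (left out, the last holds). Time passes only in rows, so rows that repeat a pose let the fingers close. It gives the time, the measured TCP pose, the force, the opening and the grip force at its end, in the units of the state.
- manip.get_obs(): the state, without advancing time (a new reading comes with each control period).
- eyes.camera(name): name is "scene" or "top" or "wrist"; returns a dict with "pixels" (420x560x3 uint8, red, green, blue), "z_map" (420x560 float32, m along the optical axis (not along the pixel's ray), 0 where there is no reading), "camera_matrix" (3x3 intrinsics, pixels), "xyz" and "orientation" of the camera in the world. Camera axes: x right, y up, looking along -z (the intrinsics and any distortion apply to the point x, -y, -z); pixel columns grow to the right and rows downward; lengths in m; the calibration is good to about 2 mm. A picture is of the moment at which its call begins.
- manip.sign_off(): hands the job in; it is judged then, once.
The state is a dict: "t": time; "joints": joint angles; "qvel": joint speeds; "joint_efforts": joint torques, N m; "tcp_pos": TCP position; "eef_rot": TCP orientation; "wrist_force": force on the tool from outside, world axes, zero at the start; "ft_torque": the same for the moment, N m; "opening": finger opening in m; "gripper_force": force on a finger pad.
Only numpy, scipy, OpenCV 4.12 (cv2) and the standard library are available. Lean on these libraries where they do the work, as an engineer would, in place of code of your own. Each camera call takes 0.05 s, during which the arm holds its last target. There are 200 camera calls.

## Task

Pull the spice tray out from under the wall cabinet as far as it goes, then close the open jar of nutmegs with the black lid lying on the worktop: set the lid straight on the jar's neck and press it down past the click until it sits fully home on the jar's shoulder. Finish while still holding the lid firmly pressed down (do not let go or back off after the click), with the tray still out, the other two jars standing in their wells and the things on the worktop left alone.

Things in the scene. Friction and masses are not known exactly. Their poses are not given: they have to be found in the camera images.
- slide_base: Fixed pair of low aluminium runners (176 x 232 x 12 mm) under the pull-out tray. Origin: centre of its underside, on the worktop. x points to the back along the runners (turned up to 0.1 rad from the world's x), y left. The tray slides out along -x. Pushed in, its three wells (49 mm wide, 22 mm deep, floors at z = 26 mm) lie at x = +35, y = -85, 0, +85 mm.
- tray (a joint): How far the tray is pulled out (m): 0 pushed in under the wall cabinet (whose underside is 0.47 m above the worktop and begins at world x = 0.58 m), 0.12 at its stop. Slides stiffly (about 5 N) and stays where it is left. The tray is a pale wooden board 180 x 270 x 36 mm, its top 48 mm above the worktop.
- tray_handle (a point): Middle of the round steel bar over the tray's front edge: 10 mm thick, 120 mm long along the tray's y axis, its centre 78 mm above the worktop and 30 mm above the board. Can be pinched from above, front and back; the jars stand 85 mm or more behind it. Moves with the tray.
- spice_jar: The open jar: clear glass with brown nutmegs, no lid, standing loosely in one of the tray's three wells (which one differs). 46 mm wide up to the flat shoulder at z = 68 mm, then a 32 mm wide neck with the rim at z = 84 mm and a 37 mm wide snap bead at z = 75 mm. Origin: centre of its underside, z up. About 0.25 kg.
- lid: Black ribbed snap lid with a round steel inlay in its top, lying right way up on the worktop: 48 mm wide, 26 mm high, open below. Origin: centre of its lower edge, z up. Round, so its turn does not matter. Four sprung lugs inside snap under the jar's bead; a springy silicone seal inside meets the rim.
- salt_shaker: Glass salt shaker with a steel top, 44 mm wide, 90 mm high, in another well of the tray. Origin: centre of its underside.
- nutmeg_jar: Closed spice jar with a green label and dark lid, 44 mm wide, 105 mm high, in the third well of the tray. Origin: centre of its underside.
- olive_jar: Olive jar with a grey lid, 63 mm wide, 110 mm high, standing on the worktop. Origin: centre of its underside.
- jigger: Two-ended steel bar measure, waisted, 43 mm wide, 78 mm high, standing on the worktop. Origin: centre of its underside.
- jar_shoulder (a point): Centre of the jar's shoulder, where the lid's lower edge comes to rest. Measured from here, the lid's edge is 9 to 10 mm up when the lugs first meet the bead; pushing on takes up to about 10 N; about 3 mm up they click over and the force drops away or even pulls down; then the seal pushes back (4 N per mm) until the edge is down at 0. Let go, the lid stays on, risen about 1 mm.
Not all that is in view belongs to the job. Leave any purple look-alike of the spice_jar alone.

How it is judged (in metres and radians):
On the way, in this order (a step that is already met when the one before it is completed fails the run):
1. the tray is pulled right out (at least 112 of its 120 mm) (value of joint tray above 0.112 m), for 0.2 s.
2. the lid has clicked over the bead, straight on the neck (z of lid in the frame of spice_jar between 0.064 and 0.0712 m and horizontal distance between lid and spice_jar below 0.004 m and angle between the z axis of lid and the z axis of spice_jar, either way round below 0.08 rad), for 0.1 s.
At the end, for the whole second after the job is handed in: The lid is home on the jar (lower edge within 1.4 mm of the shoulder, centred to 4 mm, straight to 0.08 rad), still pressed by the gripper so that the jar bears on the tray with over 7 N; tray 105 mm out or more; the other jars upright in their wells; things on the worktop within 30 mm (z of lid in the frame of spice_jar between 0.064 and 0.0694 m and horizontal distance between lid and spice_jar below 0.004 m and angle between the z axis of lid and the z axis of spice_jar, either way round below 0.08 rad and angle between spice_jar's own z axis and vertical below 0.1 rad and contact force between the fingers and lid above 2 N and contact force between spice_jar and slide_base above 7 N and value of joint tray above 0.105 m and angle between each of salt_shaker, nutmeg_jar's own z axis and vertical below 0.15 rad and z of each of salt_shaker, nutmeg_jar in the frame of slide_base below 0.034 m and distance of each of olive_jar, jigger from where it was at the start of the episode below 0.03 m); the arm keeps its last pose, push and grip.
It fails at once if a neighbouring jar in the tray is tipped or pulled from its well (angle between any of salt_shaker, nutmeg_jar's own z axis and vertical above 0.35 rad or z of any of salt_shaker, nutmeg_jar in the frame of slide_base above 0.045 m).
It fails at once if the olive jar or the bar measure is pushed about or knocked over (distance of any of olive_jar, jigger from where it was at the start of the episode above 0.04 m).
It also fails if it takes over 58 s, if anything falls off the work surface, if the arm or the gripper's body presses on something with over 40 N, if the wrist force passes 120 N, or if a joint passes its speed limit or range.

## Working session

There is one attempt and no reset: what is moved stays moved. The work goes in short steps, Python scripts to look and compute and a shell command to move; the robot and the scene stay as the last step left them, time stands still between calls to the robot, and variables do not carry over. Pictures are saved under pics/ and viewed, at most 10 in all, crops included, and the job is handed in when it is done.

```bash
ls; mkdir -p pics
cat > h.py <<'E'
import numpy as np, cv2
from workcell import manip, eyes
def cam(n):
    c=eyes.camera(n); return {k:np.array(v) for k,v in c.items()}
def save(c,f): cv2.imwrite('pics/'+f,cv2.cvtColor(c['pixels'],cv2.COLOR_RGB2BGR))
def cloud(c):
    K=c['camera_matrix']; d=c['z_map']; v,u=np.mgrid[:d.shape[0],:d.shape[1]]
    p=np.stack([(u-K[0,2])/K[0,0]*d,-(v-K[1,2])/K[1,1]*d,-d],-1)
    return p@c['orientation'].T+c['xyz']
def plane(c,u,v,z):
    K=c['camera_matrix']; r=c['orientation']@np.array([(u-K[0,2])/K[0,0],-(v-K[1,2])/K[1,1],-1.])
    return c['xyz']+r*(z-c['xyz'][2])/r[2]
E
python3 - <<'E'
from h import *
np.set_printoptions(precision=4,suppress=True)
s=manip.get_obs(); print(s)
for n in('top','scene'):
    c=cam(n); save(c,n+'0.png'); np.savez(n+'0.npz',**c); print(n,c['xyz'],c['orientation'],c['camera_matrix'])
E
```

```text
pics
{'t': 0.0, 'joints': array([59.1691,  3.0276, 80.3132, -0.    , 96.7483, -4.0276]), 'qvel': array([ 0.0615,  0.0431, -0.0049, -0.0469,  0.0698,  0.048 ]), 'joint_efforts': array([  0.0008, -38.1647, -36.0194,   0.    ,   0.0059,   0.0001]), 'tcp_pos': array([0.2366, 0.4684, 0.2305]), 'eef_rot': array([[-0.8926,  0.4509, -0.0008],
       [ 0.4509,  0.8926, -0.0013],
       [ 0.0001, -0.0016, -1.    ]]), 'wrist_force': array([-0.3423,  0.4068, -0.2557]), 'ft_torque': array([ 0.0071,  0.0405, -0.0168]), 'gripper_force': 0.0, 'opening': 0.08506860213577284}
top [0.302  0.0831 1.1864] [[ 0.0193  0.9838 -0.178 ]
 [-0.9998  0.018  -0.0092]
 [-0.0059  0.1782  0.984 ]] [[468.6332   0.     271.4256]
 [  0.     468.6332 211.5886]
 [  0.       0.       1.    ]]
scene [-0.1587 -0.6475  0.6863] [[ 0.749   0.3588 -0.5569]
 [-0.6623  0.3819 -0.6446]
 [-0.0186  0.8517  0.5237]] [[400.9946   0.     279.2954]
 [  0.     400.9946 213.0173]
 [  0.       0.       1.    ]]
```

View pics/top0.png

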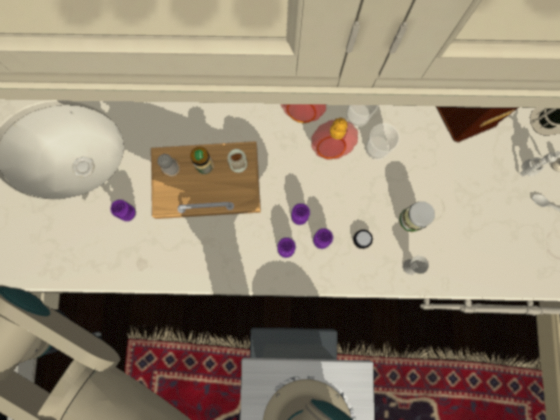

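View pics/scene0.png

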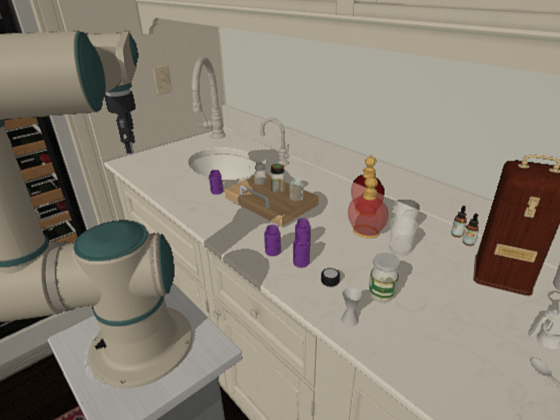

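The top view shows the tray at (152–260, 145–217), its handle bar from (180,208) to (233,205), and the open jar at (237,160) in the right-hand well. The lid is at (363,239), the jigger at (416,265) and the olive jar at (417,215). The purple look-alikes are at (286,247), (323,238), (300,214) and (123,210).

Run:
```python
from h import *
np.set_printoptions(precision=4,suppress=True)
c=dict(np.load('top0.npz')); P=cloud(c); im=c['pixels'].astype(int)
print('worktop z',P[255,200],P[200,350])
# board corners from points at z~48mm
X=P[...,0];Y=P[...,1];Z=P[...,2]
roi=np.zeros(Z.shape,bool); roi[135:225,145:268]=1
b=(abs(Z-.048)<.008)&roi
r=cv2.minAreaRect(np.stack([X[b],Y[b]],1).astype(np.float32)); print('board',r,cv2.boxPoints(r))
h=(Z>.066)&(Z<.095)&roi&(np.mgrid[:420,:560][0]>195)
q=np.stack([X[h],Y[h],Z[h]],1); print('handle n',len(q),q.mean(0),q.min(0),q.max(0), cv2.fitLine(q[:,:2].astype(np.float32),cv2.DIST_HUBER,0,.01,.01).ravel())
def obj(u,v,n=18,lo=.012,name=''):
    m=np.zeros(Z.shape,bool); m[v-n:v+n,u-n:u+n]=1; m&=(Z>lo)
    zt=np.percentile(Z[m],97); k=m&(Z>zt-.012)
    (cc,rad)=cv2.minEnclosingCircle(np.stack([X[k],Y[k]],1).astype(np.float32)); print(name,cc,rad,zt,k.sum())
for n,u,v in [('lid',363,239),('jigger',416,265),('olive',420,215),('p1',286,247),('p2',323,238),('p3',300,214),('p4',123,210)]: obj(u,v,name=n)
for n,u,v in [('jar',237,160),('salt',168,163),('nut',201,157)]: obj(u,v,15,.06,n)
s=dict(np.load('scene0.npz'))
for n,(a,bb) in dict(L=(240,188),R=(269,206)).items(): print('scene handle',n,plane(s,a,bb,.078))
for u,v in[(180,208),(233,205)]: print('top handle',plane(c,u,v,.078))
```

```text
worktop z [0.4015 0.2728 0.0011] [ 0.5503 -0.1077  0.002 ]
board ((0.5905000567436218, 0.263340026140213), (0.1809525340795517, 0.27005964517593384), 4.755401611328125) [[0.4891 0.3904]
 [0.5115 0.1213]
 [0.6919 0.1363]
 [0.6695 0.4054]]
handle n 222 [0.5152 0.2565 0.0809] [0.506  0.194  0.0664] [0.5248 0.3198 0.0872] [ 0.0849 -0.9964  0.5152  0.2565]
lid (0.38004690408706665, -0.037925172597169876) 0.1441182941198349 0.029402991919127302 290
jigger (0.34427201747894287, -0.09743611514568329) 0.1855243295431137 0.07868900148299916 99
olive (0.4072370231151581, -0.10051925480365753) 0.21174779534339905 0.112900734972266 528
p1 (0.37096136808395386, 0.06910889595746994) 0.07048185914754868 0.08508027581424417 95
p2 (0.3812805414199829, 0.020335275679826736) 0.10123107582330704 0.0862055123895908 91
p3 (0.41227591037750244, 0.05043679475784302) 0.11512690782546997 0.08665460736592312 93
p4 (0.4065203368663788, 0.2816102206707001) 0.22445085644721985 0.08535872193789959 103
jar (0.47557514905929565, 0.12984950840473175) 0.1798749715089798 0.11103592004326882 97
salt (0.4675467014312744, 0.2220444679260254) 0.2162385731935501 0.11758866676077427 138
nut (0.47301530838012695, 0.17937980592250824) 0.19636759161949158 0.13450035572245528 274
scene handle L [0.4979 0.3042 0.078 ]
scene handle R [0.4923 0.1523 0.078 ]
top handle [0.5073 0.314  0.078 ]
top handle [0.517  0.1865 0.078 ]
```

```bash
cat >> h.py <<'E'
def mv(pos,yaw_y=None):
    """rows units to reach TCP pos (tool down), yaw_y = wanted world angle of tool y (deg)"""
    s=manip.get_obs(); R=np.array(s['eef_rot']); d=R.T@(np.array(pos)-s['tcp_pos'])/.3
    out=dict(x=d[0],y=d[1],z=d[2])
    if yaw_y is not None:
        from scipy.spatial.transform import Rotation as Ro
        a=np.radians(yaw_y); y=np.array([np.cos(a),np.sin(a),0]); z=np.array([0,0,-1.]); x=np.cross(y,z)
        w=Ro.from_matrix(R.T@np.stack([x,y,z],1)).as_rotvec()/1.5
        out.update(ax=w[0],ay=w[1],az=w[2])
    return {k:round(float(v),4) for k,v in out.items()}
E
python3 - <<'E'
from h import *
np.set_printoptions(precision=4,suppress=True)
c=dict(np.load('top0.npz')); P=cloud(c); Z=P[...,2]
def obj(u,v,n,lo,name):
    m=np.zeros(Z.shape,bool); m[v-n:v+n,u-n:u+n]=1; m&=(Z>lo)&(Z<.16)
    zt=np.percentile(Z[m],97); k=m&(Z>zt-.012); q=P[k]
    print(name,q.mean(0),q.min(0)[:2],q.max(0)[:2],(q.min(0)+q.max(0))[:2]/2,zt,k.sum())
for n,u,v in [('lid',363,239),('jigger',416,265),('olive',420,215),('p1',286,247),('p2',323,238),('p3',300,214),('p4',123,210)]: obj(u,v,18,.012,n)
for n,u,v in [('jar',237,160),('salt',168,163),('nut',201,157)]: obj(u,v,15,.06,n)
print(mv([.5138,.2569,.15],4.75))
E
```

```text
lid [ 0.449  -0.1353  0.0253] [ 0.4266 -0.159 ] [ 0.4725 -0.1127] [ 0.4495 -0.1358] 0.029238508997817863 290
jigger [ 0.3847 -0.2638  0.0731] [ 0.3624 -0.278 ] [ 0.4029 -0.238 ] [ 0.3827 -0.258 ] 0.07795476712017371 97
olive [ 0.4987 -0.2559  0.1091] [ 0.4702 -0.287 ] [ 0.5287 -0.2265] [ 0.4994 -0.2568] 0.11264789293250438 526
p1 [0.4217 0.0564 0.0789] [0.4037 0.0382] [0.4399 0.0763] [0.4218 0.0573] 0.08365552741358231 98
p2 [ 0.4452 -0.0329  0.0797] [ 0.4288 -0.0498] [ 0.4632 -0.016 ] [ 0.446  -0.0329] 0.08448811805181995 93
p3 [0.5046 0.0227 0.08  ] [0.4882 0.0054] [0.5226 0.0394] [0.5054 0.0224] 0.08462266798306471 92
p4 [0.5063 0.4631 0.08  ] [0.4891 0.447 ] [0.5247 0.4801] [0.5069 0.4636] 0.08476407162519349 101
jar [0.6304 0.1806 0.1064] [0.6143 0.1639] [0.6492 0.1976] [0.6317 0.1807] 0.11058661631979566 94
salt [0.6173 0.3517 0.1114] [0.6022 0.3362] [0.6331 0.3679] [0.6176 0.352 ] 0.11655106643949908 139
nut [0.6241 0.2654 0.1307] [0.603  0.2445] [0.6469 0.2865] [0.625  0.2655] 0.1344452157633567 273
{'x': -1.1427, 'y': -0.2121, 'z': 0.2688, 'ax': -0.0009, 'ay': 0.0004, 'az': 0.6801}
```

```bash
R='{"x":-0.98,"y":-0.18,"z":0.15,"az":0.68,"hand":0}'; python3 -m inch '[{"x":-0.98,"y":-0.18,"z":0.1,"az":0.68,"hand":0},{"x":-0.98,"y":-0.18,"z":0.1,"az":0.68,"hand":0},{"x":-0.98,"y":-0.18,"z":0.1,"az":0.68,"hand":0},{"x":-0.98,"y":-0.18,"z":0.1,"az":0.68,"hand":0},{"x":-0.98,"y":-0.18,"z":0.1,"az":0.68,"hand":0},{"x":-0.98,"y":-0.18,"z":0.1,"az":0.68,"hand":0},{"x":-0.98,"y":-0.18,"z":0.1,"az":0.68,"hand":0},{"x":-0.98,"y":-0.18,"z":0.1,"az":0.68,"hand":0},{"x":-0.98,"y":-0.18,"z":0.1,"az":0.68,"hand":0},{"x":-0.98,"y":-0.18,"z":0.1,"az":0.68,"hand":0},{"x":-0.98,"y":-0.18,"z":0.1,"az":0.68,"hand":0},{"x":-0.98,"y":-0.18,"z":0.1,"az":0.68,"hand":0}]' 60
python3 - <<'E'
from h import *
c=cam('wrist'); save(c,'w1.png'); np.savez('w1.npz',**c)
P=cloud(c);Z=P[...,2]; m=(Z>.07)&(Z<.09)&(P[...,0]<.55)&(P[...,0]>.48)&(P[...,1]>.16)&(P[...,1]<.35)
q=P[m]; print(len(q), q.min(0),q.max(0),np.median(q,0))
print(mv([.5138,.2569,.06],4.75), manip.get_obs()['opening'])
E
```

```text
invalid input at $[0]: expected keys ax, ay, az, x, y, z, hand
Traceback (most recent call last):
ValueError: zero-size array to reduction operation minimum which has no identity
```

View pics/w1.png

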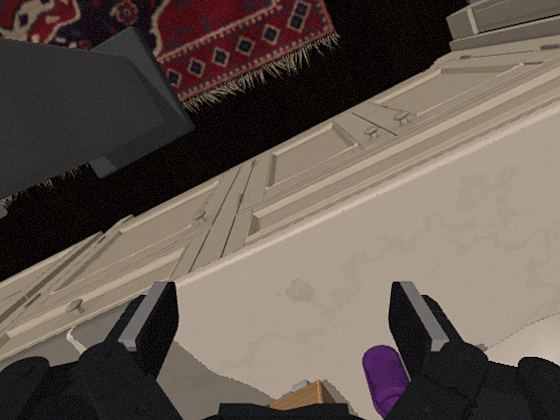

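The arm did not move, because every row needs all seven keys. The wrist view shows only the fingers at (150,330) and (410,330), with a tray corner at (310,395).

```bash
python3 -m inch '[{"ax":0,"ay":0,"x":-0.98,"y":-0.18,"z":0.1,"az":0.68,"hand":0},{"ax":0,"ay":0,"x":-0.98,"y":-0.18,"z":0.1,"az":0.68,"hand":0},{"ax":0,"ay":0,"x":-0.98,"y":-0.18,"z":0.1,"az":0.68,"hand":0},{"ax":0,"ay":0,"x":-0.98,"y":-0.18,"z":0.1,"az":0.68,"hand":0},{"ax":0,"ay":0,"x":-0.98,"y":-0.18,"z":0.1,"az":0.68,"hand":0},{"ax":0,"ay":0,"x":-0.98,"y":-0.18,"z":0.1,"az":0.68,"hand":0},{"ax":0,"ay":0,"x":-0.98,"y":-0.18,"z":0.1,"az":0.68,"hand":0},{"ax":0,"ay":0,"x":-0.98,"y":-0.18,"z":0.1,"az":0.68,"hand":0},{"ax":0,"ay":0,"x":-0.98,"y":-0.18,"z":0.1,"az":0.68,"hand":0},{"ax":0,"ay":0,"x":-0.98,"y":-0.18,"z":0.1,"az":0.68,"hand":0},{"ax":0,"ay":0,"x":-0.98,"y":-0.18,"z":0.1,"az":0.68,"hand":0},{"ax":0,"ay":0,"x":-0.98,"y":-0.18,"z":0.1,"az":0.68,"hand":0}]' 60
python3 - <<'E'
from h import *
c=cam('wrist'); save(c,'w2.png'); np.savez('w2.npz',**c)
P=cloud(c);Z=P[...,2]; m=(Z>.07)&(Z<.09)&(P[...,0]<.55)&(P[...,0]>.48)&(P[...,1]>.16)&(P[...,1]<.35)
q=P[m]; print(len(q))
if len(q): print(q.min(0),q.max(0),np.median(q,0))
print(mv([.5138,.2569,.06],4.75), manip.get_obs()['opening'])
E
```

```text
t: 1.15
tcp_pos: [0.4739, 0.289, 0.2016]
eef_rot: [[-0.087, 0.996, 0.0], [0.996, 0.087, 0.0], [0.0, 0.0, -1.0]]
wrist_force: [0.1, 0.5, -0.6]
opening: 0.0429
gripper_force: 0.0
1844
[0.5053812  0.19393276 0.07007931] [0.52244889 0.3214782  0.08412251] [0.51385107 0.27017617 0.081239  ]
{'x': -0.1182, 'y': 0.123, 'z': 0.4723, 'ax': 0.0003, 'ay': -0.0003, 'az': 0.0028} 0.04284586515140631
```

View pics/w2.png

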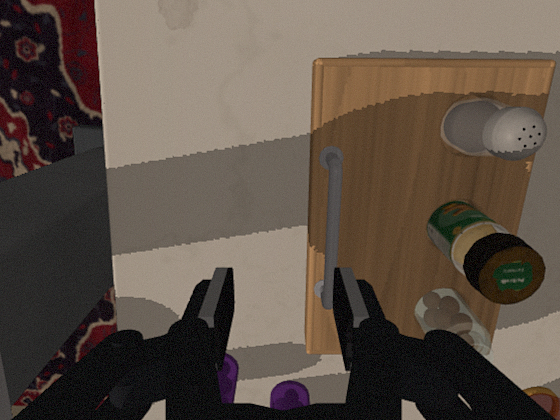

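The handle shows at (333,160)–(328,300), just right of the tool, and its measured centre is (0.514, 0.257). The salt shaker, nutmeg jar and open jar are at (500,130), (490,260) and (450,320).

```bash
python3 -m inch '[{"ax":0,"ay":0,"az":0,"x":-0.118,"y":0.123,"z":0,"hand":0},{"ax":0,"ay":0,"az":0,"x":-0.118,"y":0.123,"z":0.1,"hand":0},{"ax":0,"ay":0,"az":0,"x":-0.118,"y":0.123,"z":0.24,"hand":0},{"ax":0,"ay":0,"az":0,"x":-0.118,"y":0.123,"z":0.36,"hand":0},{"ax":0,"ay":0,"az":0,"x":-0.118,"y":0.123,"z":0.44,"hand":0},{"ax":0,"ay":0,"az":0,"x":-0.118,"y":0.123,"z":0.47,"hand":0},{"ax":0,"ay":0,"az":0,"x":-0.118,"y":0.123,"z":0.47,"hand":1},{"ax":0,"ay":0,"az":0,"x":-0.118,"y":0.123,"z":0.47,"hand":1},{"ax":0,"ay":0,"az":0,"x":-0.118,"y":0.123,"z":0.47,"hand":1},{"ax":0,"ay":0,"az":0,"x":-0.118,"y":0.123,"z":0.47,"hand":1},{"ax":0,"ay":0,"az":0,"x":-0.118,"y":0.123,"z":0.47,"hand":1},{"ax":0,"ay":0,"az":0,"x":-0.118,"y":0.123,"z":0.47,"hand":1}]' 60
```

```text
t: 2.2
tcp_pos: [0.5147, 0.2565, 0.063]
eef_rot: [[-0.084, 0.996, 0.002], [0.996, 0.084, 0.002], [0.002, 0.002, -1.0]]
wrist_force: [-4.1, 0.3, 3.4]
opening: 0.0078
gripper_force: 58.5
```

```bash
python3 -m inch '[{"ax":0,"ay":0,"az":0,"x":0,"y":-0.01,"z":0,"hand":1},{"ax":0,"ay":0,"az":0,"x":0,"y":-0.03,"z":0,"hand":1},{"ax":0,"ay":0,"az":0,"x":0,"y":-0.06,"z":0,"hand":1},{"ax":0,"ay":0,"az":0,"x":0,"y":-0.1,"z":0,"hand":1},{"ax":0,"ay":0,"az":0,"x":0,"y":-0.15,"z":0,"hand":1},{"ax":0,"ay":0,"az":0,"x":0,"y":-0.2,"z":0,"hand":1},{"ax":0,"ay":0,"az":0,"x":0,"y":-0.25,"z":0,"hand":1},{"ax":0,"ay":0,"az":0,"x":0,"y":-0.3,"z":0,"hand":1},{"ax":0,"ay":0,"az":0,"x":0,"y":-0.34,"z":0,"hand":1},{"ax":0,"ay":0,"az":0,"x":0,"y":-0.37,"z":0,"hand":1},{"ax":0,"ay":0,"az":0,"x":0,"y":-0.39,"z":0,"hand":1},{"ax":0,"ay":0,"az":0,"x":0,"y":-0.4,"z":0,"hand":1}]'
python3 -m inch '[{"ax":0,"ay":0,"az":0,"x":0,"y":-0.005,"z":0,"hand":1},{"ax":0,"ay":0,"az":0,"x":0,"y":-0.01,"z":0,"hand":1},{"ax":0,"ay":0,"az":0,"x":0,"y":-0.01,"z":0,"hand":1},{"ax":0,"ay":0,"az":0,"x":0,"y":-0.01,"z":0,"hand":1}]'
```

```text
t: 3.2
tcp_pos: [0.3964, 0.247, 0.063]
eef_rot: [[-0.083, 0.996, 0.007], [0.997, 0.083, 0.004], [0.003, 0.007, -1.0]]
wrist_force: [5.7, 4.4, 2.8]
opening: 0.0079
gripper_force: 59.6
t: 3.53
tcp_pos: [0.3951, 0.2469, 0.063]
eef_rot: [[-0.083, 0.997, 0.009], [0.997, 0.083, 0.004], [0.004, 0.01, -1.0]]
wrist_force: [10.9, 5.1, -1.8]
opening: 0.0079
gripper_force: 59.3
```

```bash
python3 -m inch '[{"ax":0,"ay":0,"az":0,"x":0,"y":0,"z":0,"hand":0.2},{"ax":0,"ay":0,"az":0,"x":0,"y":0,"z":0,"hand":0.2},{"ax":0,"ay":0,"az":0,"x":0,"y":0,"z":0,"hand":0.2},{"ax":0,"ay":0,"az":0,"x":0,"y":0,"z":0,"hand":0.2},{"ax":0,"ay":0,"az":0,"x":0,"y":0,"z":-0.1,"hand":0.2},{"ax":0,"ay":0,"az":0,"x":0,"y":0,"z":-0.22,"hand":0},{"ax":0,"ay":0,"az":0,"x":0,"y":0,"z":-0.35,"hand":0},{"ax":0,"ay":0,"az":0,"x":0,"y":0,"z":-0.45,"hand":0},{"ax":0,"ay":0,"az":0,"x":0,"y":0,"z":-0.5,"hand":0},{"ax":0,"ay":0,"az":0,"x":0,"y":0,"z":-0.5,"hand":0}]'
python3 - <<'E'
from h import *
print(mv([.4495,-.1358,.2],4.75))
E
```

```text
t: 4.37
tcp_pos: [0.3932, 0.2461, 0.2149]
eef_rot: [[-0.083, 0.997, 0.007], [0.997, 0.083, 0.004], [0.003, 0.007, -1.0]]
wrist_force: [0.9, 0.5, -0.2]
opening: 0.0428
gripper_force: 0.0
{'x': -1.2844, 'y': 0.0809, 'z': 0.0466, 'ax': 0.0047, 'ay': -0.002, 'az': 0.0001}
```

```bash
python3 - <<'E'
from h import *
np.set_printoptions(precision=4,suppress=True)
for n in('wrist','top'):
    c=cam(n); save(c,n+'3.png'); np.savez(n+'3.npz',**c); P=cloud(c);Z=P[...,2]
    m=(np.hypot(P[...,0]-.512,P[...,1]-.171)<.045)&(Z>.055)&(Z<.2); q=P[m]
    print(n,len(q), q.min(0),q.max(0))
    for lo,hi in((.098,.12),(.088,.098),(.07,.088)):
        k=q[(q[:,2]>lo)&(q[:,2]<hi)]
        if len(k): print(lo,len(k),k.mean(0),(k.min(0)+k.max(0))/2,np.ptp(k,axis=0))
E
python3 -m inch '[{"ax":0,"ay":0,"az":0,"x":-0.05,"y":0,"z":0,"hand":-1},{"ax":0,"ay":0,"az":0,"x":-0.15,"y":0,"z":0,"hand":-1},{"ax":0,"ay":0,"az":0,"x":-0.98,"y":0.06,"z":0,"hand":-1},{"ax":0,"ay":0,"az":0,"x":-0.98,"y":0.06,"z":0,"hand":-1},{"ax":0,"ay":0,"az":0,"x":-0.98,"y":0.06,"z":0,"hand":-1},{"ax":0,"ay":0,"az":0,"x":-0.98,"y":0.06,"z":0,"hand":-1},{"ax":0,"ay":0,"az":0,"x":-0.98,"y":0.06,"z":0,"hand":-1},{"ax":0,"ay":0,"az":0,"x":-0.98,"y":0.06,"z":0,"hand":-1},{"ax":0,"ay":0,"az":0,"x":-0.98,"y":0.06,"z":0,"hand":-1},{"ax":0,"ay":0,"az":0,"x":-0.98,"y":0.06,"z":0,"hand":-1},{"ax":0,"ay":0,"az":0,"x":-0.98,"y":0.06,"z":0,"hand":-1},{"ax":0,"ay":0,"az":0,"x":-0.98,"y":0.06,"z":0,"hand":-1}]' 40
python3 - <<'E'
from h import *
np.set_printoptions(precision=4,suppress=True)
c=cam('wrist'); save(c,'w4.png'); np.savez('w4.npz',**c); P=cloud(c);Z=P[...,2]
m=(np.hypot(P[...,0]-.4495,P[...,1]+.1358)<.04)&(Z>.018)&(Z<.04); q=P[m]
print(len(q),q.mean(0),(q.min(0)+q.max(0))/2,np.ptp(q,axis=0)); print(mv([.4495,-.1358,.008],4.75))
E
```

```text
wrist 3532 [0.4889 0.1505 0.055 ] [0.5341 0.1947 0.1106]
0.098 1123 [0.5109 0.173  0.105 ] [0.5118 0.1726 0.1043] [0.0359 0.034  0.0126]
0.088 1045 [0.5071 0.1782 0.0927] [0.5116 0.1726 0.093 ] [0.0449 0.0437 0.01  ]
0.07 917 [0.5073 0.1777 0.0803] [0.5106 0.1725 0.079 ] [0.0433 0.0438 0.018 ]
top 323 [0.4897 0.1489 0.055 ] [0.5343 0.1925 0.1124]
0.098 99 [0.5113 0.1709 0.1056] [0.5118 0.1714 0.1052] [0.0353 0.0361 0.0144]
0.088 107 [0.5093 0.17   0.0925] [0.5121 0.1709 0.0928] [0.0445 0.0431 0.0094]
0.07 90 [0.5108 0.1709 0.0817] [0.509  0.1689 0.079 ] [0.038  0.0382 0.0179]
t: 5.47
tcp_pos: [0.4339, -0.0449, 0.2094]
eef_rot: [[-0.085, 0.996, -0.002], [0.996, 0.085, 0.001], [0.001, -0.002, -1.0]]
wrist_force: [-1.2, 0.4, -0.3]
opening: 0.0855
gripper_force: 0.0
1719 [ 0.4481 -0.1341  0.0249] [ 0.4487 -0.1364  0.0232] [0.0484 0.0481 0.0103]
{'x': -0.3072, 'y': 0.0264, 'z': 0.6721, 'ax': -0.0006, 'ay': -0.0004, 'az': 0.0016}
```

View pics/wrist3.png

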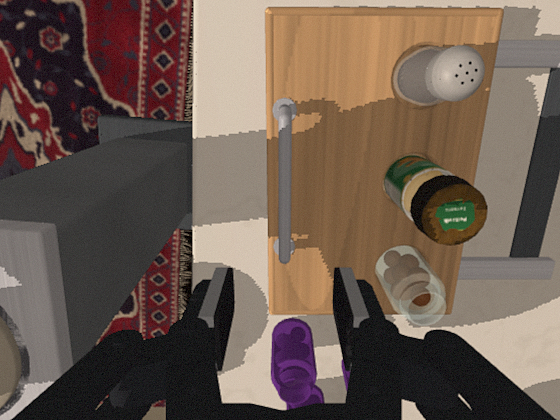

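View pics/w4.png

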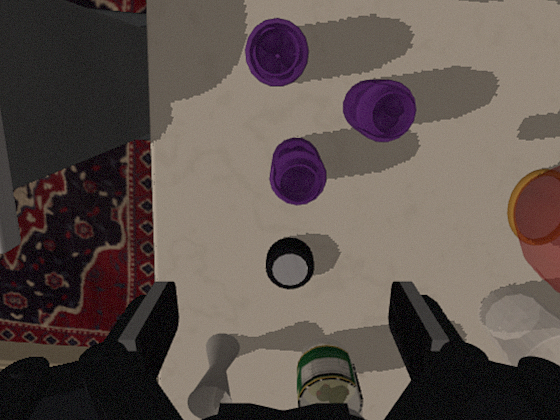

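The tray is fully out. In the first picture the open jar's mouth is at (422,302), the green-label jar at (455,215) and the shaker at (460,72). In the second the lid is at (290,263), clear of the purple jar at (297,172) and the jigger and olive jar below.

```bash
python3 -m inch '[{"ax":0,"ay":0,"az":0,"x":-0.1,"y":0.024,"z":0,"hand":-0.4},{"ax":0,"ay":0,"az":0,"x":-0.2,"y":0.024,"z":0,"hand":-0.4},{"ax":0,"ay":0,"az":0,"x":-0.307,"y":0.024,"z":0,"hand":-0.4},{"ax":0,"ay":0,"az":0,"x":-0.307,"y":0.024,"z":0.1,"hand":-0.4},{"ax":0,"ay":0,"az":0,"x":-0.307,"y":0.024,"z":0.22,"hand":-0.4},{"ax":0,"ay":0,"az":0,"x":-0.307,"y":0.024,"z":0.34,"hand":-0.4},{"ax":0,"ay":0,"az":0,"x":-0.307,"y":0.024,"z":0.45,"hand":-0.4},{"ax":0,"ay":0,"az":0,"x":-0.307,"y":0.024,"z":0.53,"hand":-0.4},{"ax":0,"ay":0,"az":0,"x":-0.307,"y":0.024,"z":0.59,"hand":-0.4},{"ax":0,"ay":0,"az":0,"x":-0.307,"y":0.024,"z":0.63,"hand":-0.4},{"ax":0,"ay":0,"az":0,"x":-0.307,"y":0.024,"z":0.65,"hand":-0.4},{"ax":0,"ay":0,"az":0,"x":-0.307,"y":0.024,"z":0.65,"hand":-0.4}]' 40
python3 - <<'E'
from h import *
c=cam('wrist'); save(c,'w5.png'); np.savez('w5.npz',**c); P=cloud(c);Z=P[...,2]
print(mv([.4487,-.136,.003],4.75))
E
```

```text
t: 6.52
tcp_pos: [0.4484, -0.1359, 0.014]
eef_rot: [[-0.085, 0.996, -0.002], [0.996, 0.085, 0.001], [0.001, -0.002, -1.0]]
wrist_force: [-1.2, 0.6, 0.1]
opening: 0.0601
gripper_force: 0.0
{'x': 0.0012, 'y': -0.0013, 'z': 0.0406, 'ax': -0.0004, 'ay': -0.0003, 'az': 0.0011}
```

View pics/w5.png

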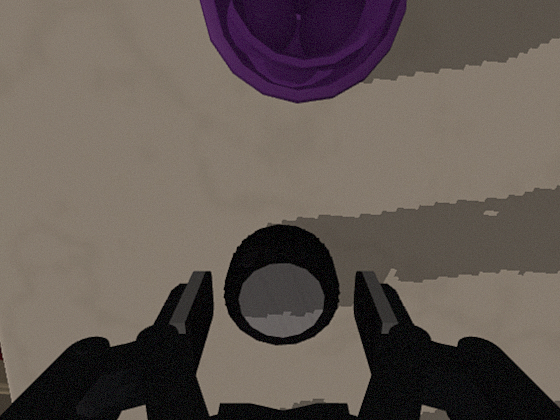

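The lid, at (282,285), is centred between the pads. I'll lower and grip.

```bash
python3 -m inch '[{"ax":0,"ay":0,"az":0,"x":0,"y":0,"z":0.02,"hand":-0.4},{"ax":0,"ay":0,"az":0,"x":0,"y":0,"z":0.035,"hand":-0.4},{"ax":0,"ay":0,"az":0,"x":0,"y":0,"z":0.037,"hand":-0.4},{"ax":0,"ay":0,"az":0,"x":0,"y":0,"z":0.037,"hand":0.2},{"ax":0,"ay":0,"az":0,"x":0,"y":0,"z":0.037,"hand":0.2},{"ax":0,"ay":0,"az":0,"x":0,"y":0,"z":0.037,"hand":0.2},{"ax":0,"ay":0,"az":0,"x":0,"y":0,"z":0.037,"hand":0.2},{"ax":0,"ay":0,"az":0,"x":0,"y":0,"z":0.037,"hand":0.2},{"ax":0,"ay":0,"az":0,"x":0,"y":0,"z":0.037,"hand":0.2}]' 80
python3 - <<'E'
from h import *
np.set_printoptions(precision=4,suppress=True)
c=cam('wrist'); np.savez('w6.npz',**c); P=cloud(c);Z=P[...,2]
m=(np.hypot(P[...,0]-.4487,P[...,1]+.136)<.04)&(Z>.018)&(Z<.04)
# steel inlay: bright
g=c['pixels'].min(2)>90; k=(g&m).astype(np.uint8)
n,l,st,ce=cv2.connectedComponentsWithStats(k); i=1+st[1:,4].argmax(); q=P[l==i]
print(st[i],q.mean(0),(q.min(0)+q.max(0))/2,np.ptp(q,axis=0), manip.get_obs()['tcp_pos'])
E
```

```text
t: 7.32
tcp_pos: [0.4496, -0.1375, 0.0049]
eef_rot: [[-0.083, 0.997, 0.001], [0.997, 0.083, -0.0], [-0.001, 0.001, -1.0]]
wrist_force: [0.0, 0.4, 6.4]
opening: 0.0462
gripper_force: 82.4
[247 328  75  22 889] [ 0.4521 -0.1486  0.0256] [ 0.4512 -0.1486  0.0255] [0.0286 0.0122 0.0031] [ 0.4496 -0.1374  0.0049]
```

```bash
python3 -m inch '[{"ax":0,"ay":0,"az":0,"x":0,"y":0,"z":-0.06,"hand":0.2},{"ax":0,"ay":0,"az":0,"x":0,"y":0,"z":-0.18,"hand":0.2},{"ax":0,"ay":0,"az":0,"x":0,"y":0,"z":-0.3,"hand":0.2},{"ax":0,"ay":0,"az":0,"x":0.05,"y":0,"z":-0.42,"hand":0.2},{"ax":0,"ay":0,"az":0,"x":0.15,"y":0.03,"z":-0.53,"hand":0.2},{"ax":0,"ay":0,"az":0,"x":0.28,"y":0.06,"z":-0.55,"hand":0.2},{"ax":0,"ay":0,"az":0,"x":0.41,"y":0.1,"z":-0.55,"hand":0.2},{"ax":0,"ay":0,"az":0,"x":0.53,"y":0.15,"z":-0.55,"hand":0.2},{"ax":0,"ay":0,"az":0,"x":0.65,"y":0.19,"z":-0.55,"hand":0.2},{"ax":0,"ay":0,"az":0,"x":0.77,"y":0.24,"z":-0.55,"hand":0.2},{"ax":0,"ay":0,"az":0,"x":0.86,"y":0.28,"z":-0.55,"hand":0.2},{"ax":0,"ay":0,"az":0,"x":0.92,"y":0.29,"z":-0.55,"hand":0.2}]' 80
python3 - <<'E'
from h import *
np.set_printoptions(precision=4,suppress=True)
print(mv([.512,.171,.13],4.75))
for n in('wrist','scene'):
    c=cam(n); save(c,n+'7.png'); np.savez(n+'7.npz',**c)
E
```

```text
t: 8.37
tcp_pos: [0.5132, 0.1479, 0.1685]
eef_rot: [[-0.085, 0.996, -0.001], [0.996, 0.085, 0.0], [0.001, -0.0, -1.0]]
wrist_force: [0.5, -0.4, -1.2]
opening: 0.0459
gripper_force: 82.2
{'x': 0.0771, 'y': 0.0026, 'z': 0.1284, 'ax': -0.0003, 'ay': -0.0003, 'az': 0.0015}
```

View pics/wrist7.png

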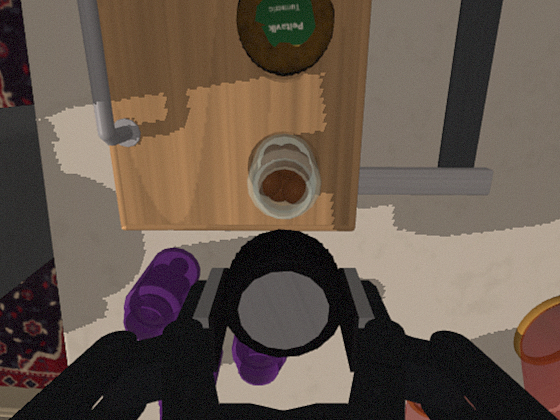

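The lid is held straight at (283,285), and the jar's mouth at (285,185) is close by. I'll measure both in this same view.

Run:
```python
from h import *
np.set_printoptions(precision=4,suppress=True)
c=dict(np.load('wrist7.npz')); P=cloud(c); Z=P[...,2]; im=c['pixels']
v,u=np.mgrid[:420,:560]
a=P[(v>120)&(v<228)&(u>240)&(u<330)]
k=a[(a[:,2]>.1)&(a[:,2]<.118)]; print('rim',len(k),(k.min(0)+k.max(0))/2,np.ptp(k,axis=0),np.percentile(k[:,2],[5,50,95]))
print('rim colour pts ray', plane(c,285,185,.11))
m=((im.min(2)>70)&(u>230)&(u<340)&(v>262)&(v<362)).astype(np.uint8)
n,l,st,ce=cv2.connectedComponentsWithStats(m); i=1+st[1:,4].argmax(); q=P[l==i]; q=q[(q[:,2]>.15)&(q[:,2]<.25)]
print('inlay',st[i],np.median(q,0),(q.min(0)+q.max(0))/2,np.ptp(q,axis=0))
A=np.c_[q[:,:2],np.ones(len(q))]; print('tilt',np.linalg.lstsq(A,q[:,2],rcond=None)[0][:2])
b=P[(Z>.16)&(Z<.2)&(u>225)&(u<342)&(v>225)&(v<365)&(im.max(2)<60)]; print('black',(b.min(0)+b.max(0))/2,np.ptp(b,axis=0))
```

```text
rim 1537 [0.5122 0.1723 0.1055] [0.0365 0.035  0.011 ] [0.1011 0.1063 0.1099]
rim colour pts ray [0.5123 0.1763 0.11  ]
inlay [ 238  272   91   77 5449] [0.5138 0.1493 0.1891] [0.5138 0.1484 0.1892] [0.0344 0.0349 0.0038]
tilt [-0.0035  0.0035]
black [0.5137 0.1493 0.1768] [0.0483 0.0488 0.0275]
```

```bash
python3 -m inch '[{"ax":0,"ay":0,"az":0,"x":0.04,"y":0.001,"z":0,"hand":0.2},{"ax":0,"ay":0,"az":0,"x":0.07,"y":0.001,"z":0,"hand":0.2},{"ax":0,"ay":0,"az":0,"x":0.078,"y":0.001,"z":0.03,"hand":0.2},{"ax":0,"ay":0,"az":0,"x":0.078,"y":0.001,"z":0.07,"hand":0.2},{"ax":0,"ay":0,"az":0,"x":0.078,"y":0.001,"z":0.1,"hand":0.2},{"ax":0,"ay":0,"az":0,"x":0.078,"y":0.001,"z":0.13,"hand":0.2},{"ax":0,"ay":0,"az":0,"x":0.078,"y":0.001,"z":0.15,"hand":0.2},{"ax":0,"ay":0,"az":0,"x":0.078,"y":0.001,"z":0.165,"hand":0.2},{"ax":0,"ay":0,"az":0,"x":0.078,"y":0.001,"z":0.175,"hand":0.2},{"ax":0,"ay":0,"az":0,"x":0.078,"y":0.001,"z":0.183,"hand":0.2},{"ax":0,"ay":0,"az":0,"x":0.078,"y":0.001,"z":0.188,"hand":0.2},{"ax":0,"ay":0,"az":0,"x":0.078,"y":0.001,"z":0.188,"hand":0.2}]' 100
```

```text
t: 9.47
tcp_pos: [0.5113, 0.1683, 0.1128]
eef_rot: [[-0.083, 0.997, 0.0], [0.997, 0.083, 0.0], [0.0, 0.0, -1.0]]
wrist_force: [-0.3, -0.5, -0.2]
opening: 0.0455
gripper_force: 103.8
```

```bash
python3 -m inch '[{"ax":0,"ay":0,"az":0,"x":0.009,"y":0,"z":0,"hand":0.2},{"ax":0,"ay":0,"az":0,"x":0.009,"y":0,"z":0,"hand":0.2},{"ax":0,"ay":0,"az":0,"x":0.009,"y":0,"z":0,"hand":0.2}]' 100
python3 - <<'E'
from h import *
np.set_printoptions(precision=4,suppress=True)
c=cam('wrist'); save(c,'w8.png'); P=cloud(c); Z=P[...,2]; im=c['pixels']; v,u=np.mgrid[:420,:560]
m=((im.min(2)>70)&(u>230)&(u<340)&(v>262)&(v<362)).astype(np.uint8)
n,l,st,ce=cv2.connectedComponentsWithStats(m); i=1+st[1:,4].argmax(); q=P[l==i]; q=q[(q[:,2]>.1)&(q[:,2]<.16)]
print('inlay',st[i],np.median(q,0),(q.min(0)+q.max(0))/2,np.ptp(q,axis=0))
s=manip.get_obs(); print(s['tcp_pos'],s['wrist_force'])
save(cam('scene'),'s8.png')
E
```

```text
t: 9.72
tcp_pos: [0.5111, 0.1713, 0.1131]
eef_rot: [[-0.083, 0.997, 0.001], [0.997, 0.083, 0.0], [0.0, 0.001, -1.0]]
wrist_force: [0.9, 1.0, -1.3]
opening: 0.0455
gripper_force: 103.8
inlay [ 238  271   91   78 5469] [0.5117 0.1727 0.1336] [0.5117 0.1719 0.1337] [0.0344 0.035  0.0038]
[0.5111 0.1712 0.1131] [ 1.0228  0.0514 -0.7017]
```

View pics/w8.png

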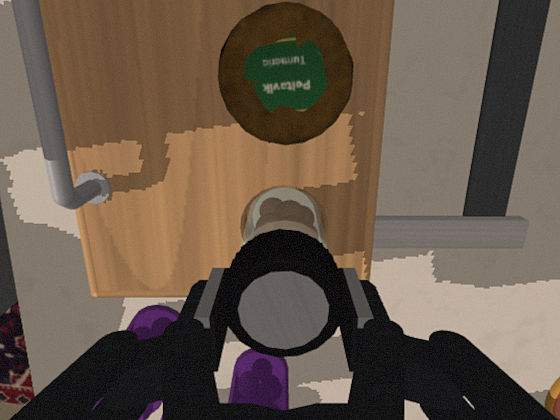

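The lid is centred over the jar to within 0.5 mm, and its lower edge is already just around the rim without any force. Now I'll press.

```bash
python3 -m inch '[{"ax":0,"ay":0,"az":0,"x":0,"y":0.001,"z":0.004,"hand":0.2},{"ax":0,"ay":0,"az":0,"x":0,"y":0.001,"z":0.008,"hand":0.2},{"ax":0,"ay":0,"az":0,"x":0,"y":0.001,"z":0.012,"hand":0.2},{"ax":0,"ay":0,"az":0,"x":0,"y":0.001,"z":0.016,"hand":0.2},{"ax":0,"ay":0,"az":0,"x":0,"y":0.001,"z":0.02,"hand":0.2},{"ax":0,"ay":0,"az":0,"x":0,"y":0.001,"z":0.024,"hand":0.2},{"ax":0,"ay":0,"az":0,"x":0,"y":0.001,"z":0.024,"hand":0.2}]' 110
python3 -m inch '[{"ax":0,"ay":0,"az":0,"x":0,"y":0,"z":0.004,"hand":0.2},{"ax":0,"ay":0,"az":0,"x":0,"y":0,"z":0.008,"hand":0.2},{"ax":0,"ay":0,"az":0,"x":0,"y":0,"z":0.012,"hand":0.2},{"ax":0,"ay":0,"az":0,"x":0,"y":0,"z":0.012,"hand":0.2},{"ax":0,"ay":0,"az":0,"x":0,"y":0,"z":0.012,"hand":0.2}]' 110
```

```text
t: 10.4
tcp_pos: [0.5116, 0.171, 0.1059]
eef_rot: [[-0.083, 0.997, 0.001], [0.997, 0.083, 0.0], [-0.0, 0.001, -1.0]]
wrist_force: [0.6, -1.1, 2.6]
opening: 0.0453
gripper_force: 114.4
t: 10.82
tcp_pos: [0.5112, 0.1711, 0.1017]
eef_rot: [[-0.083, 0.997, -0.0], [0.997, 0.083, 0.0], [0.0, -0.0, -1.0]]
wrist_force: [0.6, -0.1, -1.0]
opening: 0.0451
gripper_force: 114.0
```

```bash
python3 -m inch '[{"ax":0,"ay":0,"az":0,"x":0,"y":0,"z":0.004,"hand":0.2},{"ax":0,"ay":0,"az":0,"x":0,"y":0,"z":0.007,"hand":0.2},{"ax":0,"ay":0,"az":0,"x":0,"y":0,"z":0.007,"hand":0.2},{"ax":0,"ay":0,"az":0,"x":0,"y":0,"z":0.007,"hand":0.2}]' 110
python3 -m inch '[{"ax":0,"ay":0,"az":0,"x":0,"y":0,"z":0.003,"hand":0.2},{"ax":0,"ay":0,"az":0,"x":0,"y":0,"z":0.006,"hand":0.2},{"ax":0,"ay":0,"az":0,"x":0,"y":0,"z":0.006,"hand":0.2},{"ax":0,"ay":0,"az":0,"x":0,"y":0,"z":0.006,"hand":0.2}]' 110
```

```text
t: 11.15
tcp_pos: [0.5113, 0.171, 0.0997]
eef_rot: [[-0.083, 0.997, 0.0], [0.997, 0.083, 0.0], [-0.0, 0.0, -1.0]]
wrist_force: [1.1, -0.7, 0.7]
opening: 0.0448
gripper_force: 114.1
t: 11.48
tcp_pos: [0.5117, 0.171, 0.0992]
eef_rot: [[-0.083, 0.997, 0.001], [0.997, 0.083, 0.0], [-0.0, 0.001, -1.0]]
wrist_force: [-1.5, -3.1, 6.9]
opening: 0.0448
gripper_force: 114.9
```

```bash
python3 -m inch '[{"ax":0,"ay":0,"az":0,"x":0,"y":0,"z":0.003,"hand":0.2},{"ax":0,"ay":0,"az":0,"x":0,"y":0,"z":0.006,"hand":0.2},{"ax":0,"ay":0,"az":0,"x":0,"y":0,"z":0.008,"hand":0.2},{"ax":0,"ay":0,"az":0,"x":0,"y":0,"z":0.008,"hand":0.2},{"ax":0,"ay":0,"az":0,"x":0,"y":0,"z":0.008,"hand":0.2},{"ax":0,"ay":0,"az":0,"x":0,"y":0,"z":0.008,"hand":0.2}]' 115
```

```text
t: 11.98
tcp_pos: [0.5124, 0.171, 0.0991]
eef_rot: [[-0.083, 0.997, 0.004], [0.997, 0.083, 0.0], [-0.0, 0.004, -1.0]]
wrist_force: [-4.4, -5.1, 18.7]
opening: 0.045
gripper_force: 117.2
```

```bash
python3 -m inch '[{"ax":0,"ay":0,"az":0,"x":-0.002,"y":-0.004,"z":0,"hand":0.2},{"ax":0,"ay":0,"az":0,"x":-0.002,"y":-0.004,"z":0,"hand":0.2},{"ax":0,"ay":0,"az":0,"x":-0.002,"y":-0.004,"z":0,"hand":0.2},{"ax":0,"ay":0,"az":0,"x":-0.002,"y":-0.004,"z":0,"hand":0.2}]' 115
python3 - <<'E'
from h import *
np.set_printoptions(precision=4,suppress=True)
c=cam('wrist'); save(c,'w9.png'); P=cloud(c); Z=P[...,2]; im=c['pixels']; v,u=np.mgrid[:420,:560]
m=((im.min(2)>70)&(u>230)&(u<340)&(v>262)&(v<362)).astype(np.uint8)
n,l,st,ce=cv2.connectedComponentsWithStats(m); i=1+st[1:,4].argmax(); q=P[l==i]; q=q[(q[:,2]>.1)&(q[:,2]<.16)]
print('inlay',np.median(q,0),(q.min(0)+q.max(0))/2,np.ptp(q,axis=0))
A=np.c_[q[:,:2],np.ones(len(q))]; print('tilt',np.linalg.lstsq(A,q[:,2],rcond=None)[0][:2])
t=cam('top'); T=cloud(t); b=(abs(T[...,2]-.048)<.008)&(T[...,0]>.3)&(T[...,1]>.1)&(T[...,1]<.42)&(T[...,0]<.7)
w=t['pixels'].astype(int); b&=(w[...,0]-w[...,2]>40); print('board front x',[np.percentile(T[b&(abs(T[...,1]-y)<.01)][:,0],2) for y in(.17,.25,.33)])
s=manip.get_obs(); print(s['tcp_pos'],s['wrist_force'])
save(cam('scene'),'s9.png')
E
```

```text
t: 12.32
tcp_pos: [0.5121, 0.1708, 0.0992]
eef_rot: [[-0.083, 0.997, 0.006], [0.997, 0.083, 0.002], [0.001, 0.006, -1.0]]
wrist_force: [0.9, -0.3, 14.8]
opening: 0.045
gripper_force: 116.8
inlay [0.5126 0.1722 0.1196] [0.5125 0.1714 0.1196] [0.0347 0.0351 0.0041]
tilt [0.0039 0.001 ]
board front x [np.float64(0.4741957331229862), np.float64(0.38094975094197137), np.float64(0.3771429764655016)]
[0.5121 0.1708 0.0992] [ 1.2923 -2.4874 15.2828]
```

View pics/s9.png

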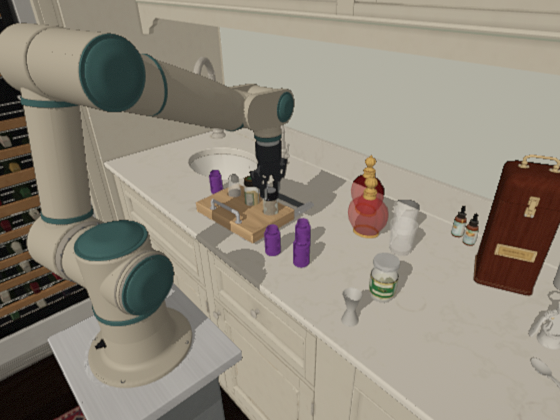

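The lid is on the jar at (270,200), with its top at 119.6 mm against 120 mm for fully home. About 15 N is held, the tray front is at its stop, and the other items are untouched.

```bash
python3 -c "
from workcell import manip
print(manip.sign_off())"
```

```text
the job is handed in; nothing more can be done
None
```

I handed the job in, without seeing the verdict: the tray is pulled out to its stop, and the lid is fully home on the jar's shoulder, still gripped and pressed down with about 15 N; the other jars and the things on the worktop looked undisturbed in the last picture.

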